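# Set a telescoping work prop to its middle height

### The job

Set the telescoping work prop to its middle height, ready to carry the end of a board: twist its wooden head anticlockwise (seen from above) to free its key from the parking bay, raise it, and twist the head back clockwise into the middle side notch, fully home, so that the prop stays up by itself when you let go. Slot and notch must be found by feel: turn and lift gently and never force the key against the slotted sleeve. Leave the things standing round the prop where they are.

Things in the scene. Friction and masses are not known exactly. Their poses are not given: they have to be found in the camera images.
- prop_head (a point): Middle of the prop's wooden head, the part to grip: upright block 26 mm thick (its x axis), 84 mm long (its y), 44 mm tall (z up), on a steel post of 41 mm diameter. Stays on the foot's upright axis, turns and rises with the post; 192 mm above the bench when parked. Head and post weigh 5 to 7 N and sink if let go of while the key is in the upright slot. Grip from above across the 26 mm.
- prop_foot: Round iron foot, 112 mm diameter, fixed to the bench; origin on the bench on the prop's upright axis. In it is pinched an upright aluminium sleeve, 55 mm diameter, in which the post slides. How high and how far turned the sleeve was pinched is not exactly known (height within 10 mm, turn within 0.25 rad). The sleeve's slot, on the side towards the robot, guides a key of the post.
- prop_twist (a joint): Turn of head and post about the upright axis, rad, growing anticlockwise seen from above; starts at 0.25 to 0.3. With h the sleeve's unknown turn (-0.25 to 0.25): at h the key meets the closed end of the bay or notch (fully home); at h + 0.90 it is amid the upright slot, whose far wall stops it at h + 0.98 and, between bay and notches, whose near wall stops it at h + 0.82. Friction 0.02 N m.
- prop_slide (a joint): Height of the post above parked, m: 0 at the start, 0.098 at most. The key can enter the middle notch only over a 3 mm span of heights, whose centre lies anywhere from 0.040 to 0.060; the top notch lies 0.034 higher. In the parking bay the key can rise 3 to 23 mm before it meets the roof. In a notch the floor carries the weight.
- key_tip (a point): Tip of the post's steel key, 8 mm square, standing out 34 mm from the axis towards the robot. Its slot: an upright run 12 mm wide; off it lead, clockwise, a parking bay at the bottom and two side notches, middle and top, each 11 mm high. The key is sprung: it gives about 1 mm per 8 N. More than 25 N between key and sleeve (0.7 N m of twist or 25 N of lift) damages the slot.
- toy_car_mid (a point): Middle of a loose wooden toy car, 62 x 144 x 61 mm, left of the prop; a bystander.
- glue_mid (a point): Middle of a loose white glue bottle, 61 mm wide, 170 mm tall, behind the prop; a bystander.
- blank_mid (a point): Middle of a loose wooden block, 50 x 80 x 25 mm, left in front of the prop; a bystander.
- wheel_mid (a point): Middle of a loose wooden toy wheel lying flat, 48 mm in diameter, 14 mm thick, right in front of the prop; a bystander.

How it is judged:
On the way, in this order (a step that is already met when the one before it is completed fails the run):
1. the head is twisted anticlockwise until the key stands in the upright slot (horizontal distance between prop_key and wall_slot0 below 0.0145 m and value of joint prop_slide below 0.028 m), for 0.1 s.
2. the post is raised along the slot (horizontal distance between prop_key and wall_slot0 below 0.0145 m and value of joint prop_slide above 0.031 m), for 0.1 s.
3. the head is twisted back clockwise, home in the middle notch (horizontal distance between prop_key and wall_home0 below 0.0135 m and value of joint prop_slide between 0.033 and 0.063 m), for 0.2 s.
At the end, for the whole second after the job is handed in: The prop stands locked by itself in the middle notch: the key within about 0.2 rad (5 mm) of the notch's closed end, post 33 to 63 mm above its parked height and at rest, let go of (all of step 3 and velocity of joint prop_slide between -0.01 and 0.01 m/s); the robot touches nothing.
It fails at once if the key is forced against the slotted sleeve with more than 25 N (contact force between prop_key and anything else above 25 N).
It fails at once if a bystander is moved by more than 30 mm (distance of any of toy_car_mid, glue_mid, blank_mid, wheel_mid from where it was at the start of the episode above 0.03 m).
It also fails if it takes over 67 s, if anything falls off the work surface, if the arm or the gripper's body presses on something with over 40 N, if the wrist force passes 120 N, or if a joint passes its speed limit or range.

### The arm

A 6-joint arm with a two-finger parallel gripper is mounted at the origin on a cart in front of the work surface, level with it; the furniture and walls round the work are solid. World frame = base frame: x ahead of the robot, y to its left, z up, the work surface at z = 0. Lengths are in m, angles in rad, forces in N, time in s.
With the tool pointing down it reaches from about 0.3 to 0.825 m from the base axis. Payload 5.4 kg.
Tool frame: the origin (TCP) lies midway between the tips of the shut fingers; the grasp point (between the pads) lies 19 mm behind it; z points along the fingers, y is the direction in which the jaws open and shut (so a half turn about z gives the same grasp; the last joint's range is limited). The gripper opens to 92 mm and grips with 3 to 60 N. Pads are 20 mm wide; open, the fingers measure 128 mm over their backs; the gripper's body (75 mm by 189 mm) begins 69 mm behind the grasp point.
Start: joints at [-1.479, 0.158, 1.597, -0, 1.386, -0.21], TCP at [0.171, -0.549, 0.215] pointing down, gripper open.
Joint ranges: [-2.91, 2.91], [-0.94, 2.29], [0.18, 2.7], [-1.29, 4.43], [0.17, 2.64], [-3, 3]. Speed limits (rad/s): [2.57, 2.57, 3.14, 3.14, 3.14, 3.14].

### API

Orientations are given as a unit quaternion [w, x, y, z].
In Python, from plant import env gives the robot as it stands.
- The arm moves only by the tool servo_tool, never from a script. Its argument "targets" is a list of rows, each an object of numbers: "x", "y", "z": the shift along the world's x, y, z in m; "rx", "ry", "rz": the turn, a rotation vector about the world's x, y, z in degrees. A call has 1 to 20 rows; each row is the pose to reach, as a shift and turn from the pose commanded when the call began; what a row does not reach only later rows make up. A row lasts 1/8 s, in which the tool goes at most 62.5 mm and 10.7 degrees, less where a joint would pass 70% of its speed; a pose out of reach is approached as far as the arm can. A call with a gripper value outside its range is refused whole. "gripper" is the closure in counts, from 0 (fully open) to 255 (shut), set as the call begins (left out, the last holds). The fingers move at their own pace and stop on an object; "grip_force" is the grip in N (left out, the last holds). Time passes only in rows, so rows that repeat a pose let the fingers close. It gives the time, the measured TCP pose, the force and the opening at its end, in the units of the state.
- env.read_state(): the state, without advancing time (a new reading comes with each control period).
- env.grab_frame(name): name is "side" or "top" or "wrist"; returns a dict with "color" (420x560x3 uint8, red, green, blue), "intrinsics" (3x3 intrinsics, pixels), "eye" and "rotation" of the camera in the world. Camera axes: x right, y down, z forward; pixel columns grow to the right and rows downward; lengths in m; the calibration is good to about 2 mm. A picture is of the moment at which its call begins. There is no depth.
- env.job_done(): hands the job in, once; it reports no verdict.
Trained networks look in a picture, given as the dict that the camera call returned (one of the last four; its "shot" number tells which), for a name from the list of things; names that differ only in an ending like _2 or _b are one class to them, and where a whole thing is asked for, a point or a joint stands for the part that bears it (a point fixed in the world has none). Each returns a list of dicts, best first, with "conf" (0 to 1); they miss things now and then, are a little off and sometimes report something else, mostly with a low value. They report only what shows in the picture. A call takes as long as a camera call.
- env.outline_of(picture, thing): "region" (420x560 bool, what is visible of it) and "box" ([left, top, right, bottom] in pixels, round what is visible of it).
The state is a dict: "time_s": time; "joints": joint angles; "qd": joint speeds; "effort": joint torques, N m; "tool_pos": TCP position; "tool_rot": TCP orientation; "ft_force": force on the tool from outside, world axes, zero at the start; "wrist_torque": the same for the moment, N m; "gripper_width": opening from 0.0 (shut) to 1.0 (fully open).
Only numpy, scipy, OpenCV 4.12 (cv2) and the standard library are available. Lean on these libraries where they do the work, as an engineer would, in place of code of your own. Each camera call takes 0.05 s, during which the arm holds its last target. There are 200 camera calls.

## Working session

There is one attempt and no reset: what is moved stays moved. The work goes in short steps, Python scripts to look and compute and a tool call to move; the robot and the scene stay as the last step left them, time stands still between calls to the robot, and variables do not carry over. Pictures are saved under pics/ and viewed, about 8 in all and at most 12, crops included, and the job is handed in when it is done.

Besides the shell and the picture viewer there is one more tool, called as name(argument=value, ...), one argument or row to a line, values as JSON. servo_tool: Moves the arm, as the interface text tells. Its arguments: {"type":"object","properties":{"targets":{"type":"array"},"gripper":{"type":"number"},"grip_force":{"type":"number"}},"required":["targets"]}

```bash
mkdir -p pics; cat > h.py <<'E'
import numpy as np, cv2
from plant import env
def save(f,n): cv2.imwrite('pics/'+n,cv2.cvtColor(f['color'],cv2.COLOR_RGB2BGR))
def ray(f,u,v):
    d=f['rotation']@np.linalg.inv(f['intrinsics'])@np.array([u,v,1.]); return np.array(f['eye']),d/np.linalg.norm(d)
def atz(f,u,v,z):
    e,d=ray(f,u,v); return e+d*(z-e[2])/d[2]
def proj(f,p):
    c=f['rotation'].T@(np.array(p)-f['eye']); q=f['intrinsics']@c; return q[:2]/q[2]
def st():
    s=env.read_state(); print({k:np.round(s[k],4).tolist() for k in ('time_s','joints','tool_pos','tool_rot','ft_force','wrist_torque','gripper_width')}); return s
E
python3 - <<'E'
from h import *
st()
fs=[]
for n in('side','top'):
    f=env.grab_frame(n); save(f,n+'1.png'); print(n,f['eye'],np.round(f['rotation'],3).tolist())
    for t in('prop_head','prop_foot'):
        for o in env.outline_of(f,t)[:2]:
            r=o['region']; 
            m=cv2.minAreaRect(np.argwhere(r)[:,::-1].astype(np.float32)); c=np.argwhere(r).mean(0)[::-1]
            print(t,o['conf'],o['box'],c,m, atz(f,*m[0],.214 if 'head' in t else 0.02))
    fs.append(f)
cv2.imwrite('pics/a.png',cv2.resize(np.vstack([cv2.imread('pics/side1.png'),cv2.imread('pics/top1.png')]),None,fx=.714,fy=.714))
E
```

```text
{'time_s': 0.0, 'joints': [-1.4791, 0.1591, 1.5982, 0.0, 1.3862, -0.2101], 'tool_pos': [0.1708, -0.5484, 0.2136], 'tool_rot': [-0.0009, 0.9886, 0.1503, 0.0001], 'ft_force': [-0.1466, 0.1808, -0.1088], 'wrist_torque': [-0.0303, -0.0272, -0.0116], 'gripper_width': 0.9993}
side [ 0.49642169 -0.5108368   0.7117715 ] [-0.404, 0.913, -0.059, 0.024]Traceback (most recent call last):
  File "<stdin>", line 10, in <module>
  File "h.py", line 7, in atz
    e,d=ray(f,u,v); return e+d*(z-e[2])/d[2]
        ~~~^^^^^^^
  File "h.py", line 5, in ray
    d=f['rotation']@np.linalg.inv(f['intrinsics'])@np.array([u,v,1.]); return np.array(f['eye']),d/np.linalg.norm(d)
      ~~~~~~~~~~~~~^~~~~~~~~~~~~~~~~~~~~~~~~~~~~~~
ValueError: matmul: Input operand 1 has a mismatch in its core dimension 0, with gufunc signature (n?,k),(k,m?)->(n?,m?) (size 3 is different from 4)
```

```bash
sed -i "s/^def save/from scipy.spatial.transform import Rotation as R\ndef M(f):\n    w,x,y,z=f['rotation']; return R.from_quat([x,y,z,w]).as_matrix()\ndef save/; s/f\['rotation'\]@/M(f)@/; s/f\['rotation'\]\.T/M(f).T/" h.py
python3 - <<'E'
from h import *
for n in('side','top'):
    f=env.grab_frame(n); save(f,n+'1.png'); print(n,f['eye'],np.round(M(f),2).tolist())
    for t in('prop_head','prop_foot','toy_car_mid','glue_mid','blank_mid','wheel_mid'):
        for o in env.outline_of(f,t)[:1]:
            r=o['region']; 
            m=cv2.minAreaRect(np.argwhere(r)[:,::-1].astype(np.float32)); c=np.argwhere(r).mean(0)[::-1]
            z={'prop_head':.214,'glue_mid':.085}.get(t,.03)
            print(t,round(o['conf'],2),o['box'],c.round(1),np.round(m[0],1),np.round(m[1],1),m[2], atz(f,*m[0],z).round(3))
cv2.imwrite('pics/a.png',cv2.resize(np.vstack([cv2.imread('pics/side1.png'),cv2.imread('pics/top1.png')]),None,fx=.714,fy=.714))
E
```

```text
side [ 0.49642169 -0.5108368   0.7117715 ] [[0.99, -0.09, 0.09], [-0.13, -0.67, 0.73], [-0.0, -0.74, -0.67]]
prop_head 0.94 [263.9, 188.8, 296.9, 263.1] [279.2 213.7] [280. 227.] [78. 32.] 90.0 [ 0.563 -0.011  0.214]
prop_foot 0.68 [255.5, 188.6, 308.0, 301.7] [280.1 250.8] [284.1 244.8] [ 50.9 108.9] 6.1886162757873535 [0.589 0.118 0.03 ]
toy_car_mid 0.84 [242.7, 202.7, 298.7, 237.4] [256.2 217.8] [266.9 226.8] [57.9 27.8] 43.21009063720703 [0.558 0.178 0.03 ]
glue_mid 0.96 [320.5, 209.0, 351.4, 278.7] [334.3 250.2] [334.3 245. ] [31.1 68.9] 5.710593223571777 [0.682 0.053 0.085]
blank_mid 0.75 [203.1, 246.9, 250.8, 278.2] [228.8 260.9] [228.1 260.3] [40.7 25.5] 32.47119140625 [0.466 0.089 0.03 ]
wheel_mid 0.87 [242.2, 299.7, 263.5, 319.0] [253.3 308.8] [253.5 309. ] [22. 23.] 90.0 [ 0.509 -0.039  0.03 ]
top [0.43788819 0.10817275 0.98840781] [[0.02, -0.98, 0.18], [-1.0, -0.02, -0.0], [0.01, -0.18, -0.98]]
prop_head 0.62 [288.7, 210.7, 336.2, 245.7] [309.5 223.2] [309.5 222. ] [28.5 44.8] 46.16913986206055 [0.567 0.049 0.214]
prop_foot 0.56 [280.3, 208.5, 332.8, 261.1] [305.9 233. ] [307.  234.9] [46.4 55.4] 81.25383758544922 [0.568 0.04  0.03 ]
toy_car_mid 0.74 [216.6, 213.6, 277.0, 263.2] [246.3 236.7] [246.5 237.3] [25.6 62.6] 57.17145919799805 [0.559 0.179 0.03 ]
glue_mid 0.72 [286.9, 165.6, 320.5, 199.7] [303.2 183. ] [304.5 183. ] [34. 29.] 90.0 [0.676 0.051 0.085]
blank_mid 0.63 [259.4, 260.5, 304.3, 297.2] [281.6 280.2] [281.5 280. ] [21.9 36.1] 45.0 [0.464 0.097 0.03 ]
wheel_mid 0.77 [323.1, 253.5, 348.3, 272.9] [335.6 262.5] [335.5 262.5] [19. 19.] 90.0 [ 0.506 -0.025  0.03 ]
```

View pics/a.png

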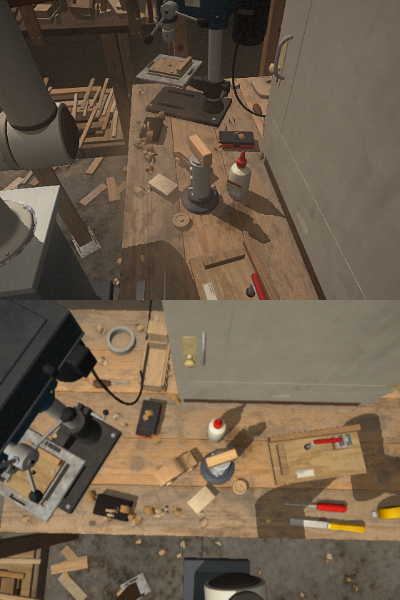

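```bash
python3 - <<'E'
from h import *
a=cv2.imread('pics/side1.png')[170:320,210:370]; b=cv2.imread('pics/top1.png')[160:310,230:390]
cv2.imwrite('pics/b.png',np.hstack([cv2.resize(a,None,fx=2.5,fy=4,interpolation=2)[:, :400] if 0 else cv2.resize(a,(400,375),interpolation=2),cv2.resize(b,(400,375),interpolation=2)]))
E
```

```text
(no output)
```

View pics/b.png

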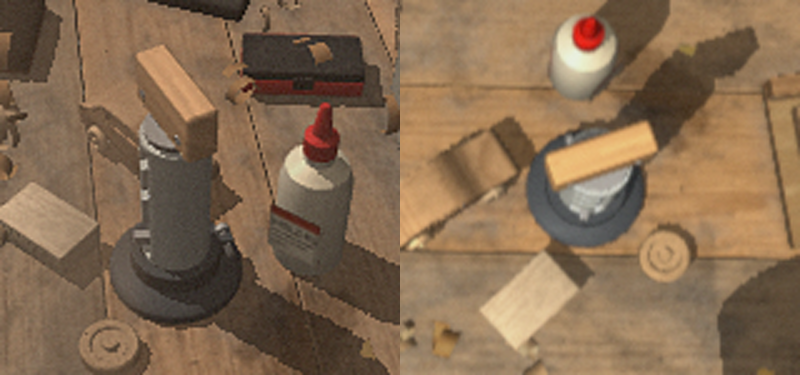

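servo_tool(
  targets=[
    {"x":0.03,"y":0.05,"z":0.02,"rz":7.5},
    {"x":0.06,"y":0.1,"z":0.04,"rz":15},
    {"x":0.1,"y":0.15,"z":0.06,"rz":22.5},
    {"x":0.13,"y":0.2,"z":0.08,"rz":30},
    {"x":0.16,"y":0.25,"z":0.1,"rz":37.5},
    {"x":0.2,"y":0.3,"z":0.11,"rz":45},
    {"x":0.23,"y":0.35,"z":0.11,"rz":52.5},
    {"x":0.26,"y":0.4,"z":0.11,"rz":60},
    {"x":0.3,"y":0.45,"z":0.11,"rz":67.5},
    {"x":0.33,"y":0.5,"z":0.11,"rz":75},
    {"x":0.36,"y":0.55,"z":0.11,"rz":82.5},
    {"x":0.394,"y":0.59,"z":0.11,"rz":90},
    {"x":0.394,"y":0.59,"z":0.11,"rz":90},
    {"x":0.394,"y":0.59,"z":0.11,"rz":90},
  ],
  gripper=80,
  grip_force=40,
)

```text
invalid input at $.targets[0]: expected keys x, y, z, rx, ry, rz
```

```bash
python3 - <<'E'
from h import *
st()
f=env.grab_frame('wrist'); save(f,'w1.png'); print(f['eye'],M(f).round(2).tolist())
for o in env.outline_of(f,'prop_head')[:2]:
    r=o['region'];m=cv2.minAreaRect(np.argwhere(r)[:,::-1].astype(np.float32)); print(o['conf'],o['box'],m,[atz(f,*p,.214).round(4).tolist() for p in cv2.boxPoints(m)],atz(f,*m[0],.214))
E
```

```text
{'time_s': 0.8, 'joints': [-1.4791, 0.1584, 1.597, -0.0, 1.3862, -0.2101], 'tool_pos': [0.1709, -0.549, 0.2146], 'tool_rot': [-0.0, 0.9886, 0.1503, -0.0], 'ft_force': [1.1914, -0.7014, 0.5192], 'wrist_torque': [0.0125, 0.0595, 0.0334], 'gripper_width': 1.0039}
[ 0.23443733 -0.528941    0.38572344] [[0.3, -0.93, -0.23], [-0.95, -0.29, -0.07], [0.0, 0.24, -0.97]]
```

View pics/w1.png

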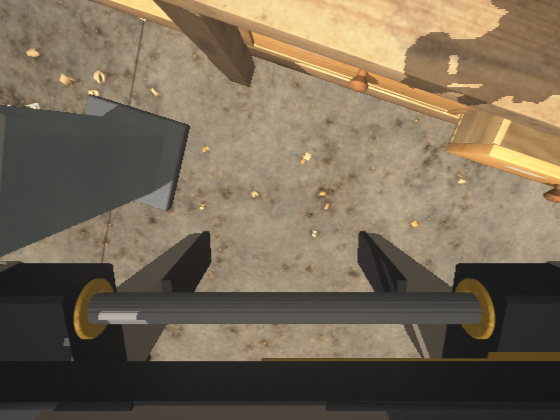

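servo_tool(
  targets=[
    {"x":0.03,"y":0.05,"z":0.02,"rx":0,"ry":0,"rz":7.5},
    {"x":0.06,"y":0.1,"z":0.04,"rx":0,"ry":0,"rz":15},
    {"x":0.1,"y":0.15,"z":0.06,"rx":0,"ry":0,"rz":22.5},
    {"x":0.13,"y":0.2,"z":0.08,"rx":0,"ry":0,"rz":30},
    {"x":0.16,"y":0.25,"z":0.1,"rx":0,"ry":0,"rz":37.5},
    {"x":0.2,"y":0.3,"z":0.11,"rx":0,"ry":0,"rz":45},
    {"x":0.23,"y":0.35,"z":0.11,"rx":0,"ry":0,"rz":52.5},
    {"x":0.26,"y":0.4,"z":0.11,"rx":0,"ry":0,"rz":60},
    {"x":0.3,"y":0.45,"z":0.11,"rx":0,"ry":0,"rz":67.5},
    {"x":0.33,"y":0.5,"z":0.11,"rx":0,"ry":0,"rz":75},
    {"x":0.36,"y":0.55,"z":0.11,"rx":0,"ry":0,"rz":82.5},
    {"x":0.394,"y":0.59,"z":0.11,"rx":0,"ry":0,"rz":90},
    {"x":0.394,"y":0.59,"z":0.11,"rx":0,"ry":0,"rz":90},
    {"x":0.394,"y":0.59,"z":0.11,"rx":0,"ry":0,"rz":90},
  ],
  gripper=80,
  grip_force=40,
)

```text
time_s: 2.65
tool_pos: [0.5647, 0.0407, 0.3245]
tool_rot: [-0.0, 0.593, 0.805, -0.0]
ft_force: [0.1, -0.1, -0.1]
gripper_width: 0.682
```

```bash
python3 - <<'E'
from h import *
st()
f=env.grab_frame('wrist'); save(f,'w2.png'); print(f['eye'],M(f).round(2).tolist())
for o in env.outline_of(f,'prop_head')[:2]:
    r=o['region'];m=cv2.minAreaRect(np.argwhere(r)[:,::-1].astype(np.float32)); print(o['conf'],o['box'],m,[atz(f,*p,.214).round(4).tolist() for p in cv2.boxPoints(m)],atz(f,*m[0],.214))
E
```

```text
{'time_s': 2.65, 'joints': [-0.1412, 0.0867, 1.4609, -0.0005, 1.5944, -0.4424], 'tool_pos': [0.5647, 0.0407, 0.3245], 'tool_rot': [-0.0001, 0.593, 0.8052, -0.0003], 'ft_force': [0.0738, -0.0774, -0.1288], 'wrist_torque': [-0.0266, -0.1073, -0.0211], 'gripper_width': 0.6823}
[0.54503906 0.10460397 0.49557763] [[0.95, 0.29, 0.07], [0.3, -0.93, -0.23], [-0.0, 0.24, -0.97]]
0.7 [267.7, 154.5, 313.6, 240.2] ((292.7349548339844, 196.34597778320312), (86.34809112548828, 41.27117156982422), 76.55138397216797) [[0.5318, 0.0782, 0.214], [0.5658, 0.0983, 0.214], [0.6116, 0.0243, 0.214], [0.5755, 0.0022, 0.214]] [0.5704452 0.0521284 0.214    ]
```

View pics/w2.png

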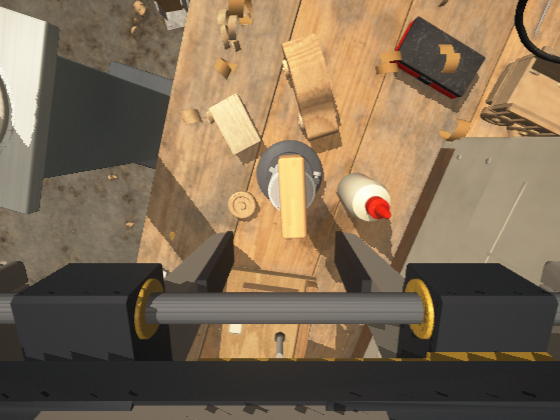

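```bash
python3 - <<'E'
from h import *
f=env.grab_frame('wrist')
a=f['color'][140:260,250:340]; cv2.imwrite('pics/c.png',cv2.resize(a,None,fx=6,fy=5,interpolation=cv2.INTER_CUBIC)[...,::-1])
E
```

```text
(no output)
```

View pics/c.png

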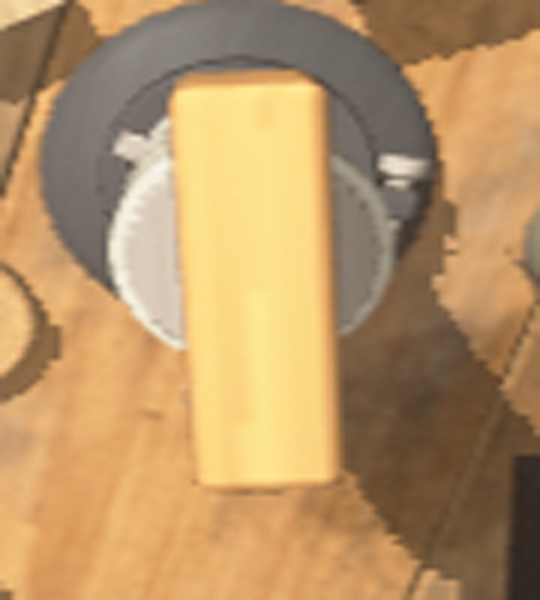

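```bash
python3 - <<'E'
from h import *
f=env.grab_frame('wrist')
P=np.array([atz(f,250+x/6,140+y/5,.214) for x,y in((173,83),(326,80),(341,484),(200,487))])
print(P.round(4)); print(P.mean(0)); 
d=(P[0]+P[1]-P[2]-P[3])/2; w=(P[1]+P[2]-P[0]-P[3])/2
print(np.linalg.norm(d),np.linalg.norm(w),np.degrees(np.arctan2(-d[0],d[1])),np.degrees(np.arctan2(w[1],w[0])))
# top & side centers
f=env.grab_frame('top'); P=np.array([atz(f,230+(x-400)/2.5,160+y/2.5,.214) for x,y in((655,122),(657,148),(551,187),(545,155))]);print(P.mean(0), P.round(3))
E
```

```text
[[0.546  0.0844 0.214 ]
 [0.5692 0.0922 0.214 ]
 [0.5971 0.0152 0.214 ]
 [0.5743 0.0074 0.214 ]]
[0.57163918 0.04978558 0.214     ]
0.0819860398366725 0.024303305357389293 20.059407736488563 18.612477371130677
[0.56874558 0.04609938 0.214     ] [[0.593 0.006 0.214]
 [0.573 0.005 0.214]
 [0.542 0.084 0.214]
 [0.566 0.089 0.214]]
```

servo_tool(
  targets=[
    {"x":0.006,"y":0.008,"z":0,"rx":0,"ry":0,"rz":2.5},
    {"x":0.006,"y":0.008,"z":-0.04,"rx":0,"ry":0,"rz":2.5},
    {"x":0.006,"y":0.008,"z":-0.08,"rx":0,"ry":0,"rz":2.5},
    {"x":0.006,"y":0.008,"z":-0.11,"rx":0,"ry":0,"rz":2.5},
    {"x":0.006,"y":0.008,"z":-0.13,"rx":0,"ry":0,"rz":2.5},
    {"x":0.006,"y":0.008,"z":-0.147,"rx":0,"ry":0,"rz":2.5},
    {"x":0.006,"y":0.008,"z":-0.147,"rx":0,"ry":0,"rz":2.5},
    {"x":0.006,"y":0.008,"z":-0.147,"rx":0,"ry":0,"rz":2.5},
  ],
)

```text
time_s: 3.9
tool_pos: [0.5716, 0.049, 0.1786]
tool_rot: [0.001, 0.575, 0.818, 0.0]
ft_force: [0.8, 1.3, -0.5]
gripper_width: 0.686
```

servo_tool(
  targets=[
    {"x":0,"y":0,"z":0,"rx":0,"ry":0,"rz":0},
    {"x":0,"y":0,"z":0,"rx":0,"ry":0,"rz":0},
    {"x":0,"y":0,"z":0,"rx":0,"ry":0,"rz":0},
    {"x":0,"y":0,"z":0,"rx":0,"ry":0,"rz":0},
    {"x":0,"y":0,"z":0,"rx":0,"ry":0,"rz":0},
    {"x":0,"y":0,"z":0,"rx":0,"ry":0,"rz":0},
  ],
  gripper=255,
  grip_force=10,
)

```text
time_s: 4.65
tool_pos: [0.571, 0.049, 0.1777]
tool_rot: [0.0, 0.575, 0.818, 0.0]
ft_force: [0.6, -0.1, 0.3]
gripper_width: 0.28
```

```bash
python3 - <<'E'
from h import *
st()
E
```

```text
{'time_s': 4.65, 'joints': [-0.1251, 0.183, 1.6435, 0.0001, 1.3147, -0.4706], 'tool_pos': [0.571, 0.049, 0.1777], 'tool_rot': [0.0002, 0.575, 0.8181, 0.0001], 'ft_force': [0.5638, -0.0745, 0.2541], 'wrist_torque': [-0.0515, -0.2185, -0.0155], 'gripper_width': 0.2802}
```

servo_tool(
  targets=[
    {"x":0,"y":0,"z":0,"rx":0,"ry":0,"rz":0},
    {"x":0,"y":0,"z":0,"rx":0,"ry":0,"rz":0},
    {"x":0,"y":0,"z":0.001,"rx":0,"ry":0,"rz":0},
    {"x":0,"y":0,"z":0.0015,"rx":0,"ry":0,"rz":0},
    {"x":0,"y":0,"z":0.0015,"rx":0,"ry":0,"rz":0},
  ],
  gripper=255,
  grip_force=35,
)

```text
time_s: 5.28
tool_pos: [0.5708, 0.0491, 0.1784]
tool_rot: [-0.0, 0.575, 0.818, -0.0]
ft_force: [3.1, -0.6, -7.1]
gripper_width: 0.28
```

servo_tool(
  targets=[
    {"x":0,"y":0,"z":0,"rx":0,"ry":0,"rz":2},
    {"x":0,"y":0,"z":0,"rx":0,"ry":0,"rz":4},
    {"x":0,"y":0,"z":0,"rx":0,"ry":0,"rz":6},
    {"x":0,"y":0,"z":0,"rx":0,"ry":0,"rz":8},
    {"x":0,"y":0,"z":0,"rx":0,"ry":0,"rz":8},
    {"x":0,"y":0,"z":0,"rx":0,"ry":0,"rz":8},
  ],
)

```text
time_s: 6.02
tool_pos: [0.5708, 0.049, 0.1791]
tool_rot: [-0.0, 0.517, 0.856, -0.0]
ft_force: [2.7, 0.8, -7.2]
gripper_width: 0.278
```

```bash
python3 - <<'E'
from h import *
st()
E
```

```text
{'time_s': 6.025, 'joints': [-0.1251, 0.1817, 1.6422, 0.0, 1.3179, -0.6102], 'tool_pos': [0.5708, 0.049, 0.1791], 'tool_rot': [-0.0001, 0.5166, 0.8562, -0.0], 'ft_force': [2.7481, 0.7932, -7.2006], 'wrist_torque': [0.0937, -0.9005, 0.024], 'gripper_width': 0.2784}
```

servo_tool(
  targets=[
    {"x":0,"y":0,"z":0,"rx":0,"ry":0,"rz":3},
    {"x":0,"y":0,"z":0,"rx":0,"ry":0,"rz":6},
    {"x":0,"y":0,"z":0,"rx":0,"ry":0,"rz":9},
    {"x":0,"y":0,"z":0,"rx":0,"ry":0,"rz":12},
    {"x":0,"y":0,"z":0,"rx":0,"ry":0,"rz":14},
    {"x":0,"y":0,"z":0,"rx":0,"ry":0,"rz":14},
  ],
)

```text
time_s: 6.78
tool_pos: [0.5707, 0.049, 0.1791]
tool_rot: [-0.0, 0.409, 0.913, -0.0]
ft_force: [1.9, -0.3, -5.5]
gripper_width: 0.279
```

```bash
cat >> h.py <<'E'
def q():
    s=env.read_state(); w,x,y,z=s['tool_rot']; print('t',round(s['time_s'],2),'yaw',round(float(np.degrees(2*np.arctan2(y,x)))%360-90,2),'p',np.round(s['tool_pos'],4),'f',np.round(s['ft_force'],2),'m',np.round(s['wrist_torque'],3),'g',round(float(s['gripper_width']),3))
E
python3 -c "
from h import *
q()"
```

```text
t 6.78 yaw 41.78 p [0.5707 0.049  0.1791] f [ 1.94 -0.32 -5.46] m [ 0.075 -0.816  0.027] g 0.279
```

servo_tool(
  targets=[
    {"x":0,"y":0,"z":0,"rx":0,"ry":0,"rz":1},
    {"x":0,"y":0,"z":0,"rx":0,"ry":0,"rz":2},
    {"x":0,"y":0,"z":0,"rx":0,"ry":0,"rz":2.5},
    {"x":0,"y":0,"z":0,"rx":0,"ry":0,"rz":2.5},
  ],
)

```text
time_s: 7.28
tool_pos: [0.5708, 0.049, 0.179]
tool_rot: [-0.0, 0.388, 0.922, -0.0]
ft_force: [0.8, 0.2, -6.0]
gripper_width: 0.281
```

```bash
python3 -c "
from h import *
q()"
```

```text
t 7.28 yaw 44.3 p [0.5708 0.049  0.179 ] f [ 0.81  0.18 -6.01] m [ 0.006 -0.651  0.011] g 0.281
```

servo_tool(
  targets=[
    {"x":0,"y":0,"z":0,"rx":0,"ry":0,"rz":1},
    {"x":0,"y":0,"z":0,"rx":0,"ry":0,"rz":1.5},
    {"x":0,"y":0,"z":0,"rx":0,"ry":0,"rz":1.5},
  ],
)

```text
time_s: 7.65
tool_pos: [0.5708, 0.049, 0.179]
tool_rot: [-0.0, 0.376, 0.927, -0.0]
ft_force: [1.9, 0.7, -6.3]
gripper_width: 0.277
```

```bash
python3 -c "
from h import *
q()"
```

```text
t 7.65 yaw 45.8 p [0.5708 0.049  0.179 ] f [ 1.87  0.68 -6.28] m [ 0.034 -0.589  0.036] g 0.277
```

servo_tool(
  targets=[
    {"x":0,"y":0,"z":0,"rx":0,"ry":0,"rz":1},
    {"x":0,"y":0,"z":0,"rx":0,"ry":0,"rz":2},
    {"x":0,"y":0,"z":0,"rx":0,"ry":0,"rz":2.5},
    {"x":0,"y":0,"z":0,"rx":0,"ry":0,"rz":2.5},
  ],
)

```text
time_s: 8.15
tool_pos: [0.5708, 0.049, 0.1791]
tool_rot: [-0.0, 0.356, 0.935, -0.0]
ft_force: [1.3, 0.3, -7.3]
gripper_width: 0.282
```

```bash
python3 -c "
from h import *
q()"
```

```text
t 8.15 yaw 48.3 p [0.5708 0.049  0.1791] f [ 1.3   0.32 -7.35] m [-0.008 -0.461  0.027] g 0.282
```

servo_tool(
  targets=[
    {"x":0,"y":0,"z":0,"rx":0,"ry":0,"rz":1},
    {"x":0,"y":0,"z":0,"rx":0,"ry":0,"rz":2},
    {"x":0,"y":0,"z":0,"rx":0,"ry":0,"rz":2.5},
    {"x":0,"y":0,"z":0,"rx":0,"ry":0,"rz":2.5},
  ],
)

```text
time_s: 8.65
tool_pos: [0.5708, 0.049, 0.1791]
tool_rot: [-0.0, 0.335, 0.942, -0.0]
ft_force: [0.8, -0.1, -5.7]
gripper_width: 0.282
```

```bash
python3 -c "
from h import *
q()"
```

```text
t 8.65 yaw 50.8 p [0.5708 0.049  0.1791] f [ 0.83 -0.07 -5.73] m [-0.13  -0.444 -0.05 ] g 0.282
```

servo_tool(
  targets=[
    {"x":0,"y":0,"z":0,"rx":0,"ry":0,"rz":1},
    {"x":0,"y":0,"z":0,"rx":0,"ry":0,"rz":1.5},
    {"x":0,"y":0,"z":0,"rx":0,"ry":0,"rz":1.5},
  ],
)

```text
time_s: 9.02
tool_pos: [0.5708, 0.049, 0.1791]
tool_rot: [-0.0, 0.323, 0.946, -0.0]
ft_force: [0.8, -0.9, -5.9]
gripper_width: 0.279
```

```bash
python3 -c "
from h import *
q()"
```

```text
t 9.03 yaw 52.3 p [0.5708 0.049  0.1791] f [ 0.81 -0.9  -5.89] m [-0.128 -0.358  0.045] g 0.279
```

servo_tool(
  targets=[
    {"x":0,"y":0,"z":0,"rx":0,"ry":0,"rz":1},
    {"x":0,"y":0,"z":0,"rx":0,"ry":0,"rz":2},
    {"x":0,"y":0,"z":0,"rx":0,"ry":0,"rz":2.5},
    {"x":0,"y":0,"z":0,"rx":0,"ry":0,"rz":2.5},
  ],
)

```text
time_s: 9.52
tool_pos: [0.5708, 0.049, 0.1791]
tool_rot: [-0.0, 0.302, 0.953, -0.0]
ft_force: [1.3, -0.4, -6.2]
gripper_width: 0.286
```

```bash
python3 -c "
from h import *
q()"
```

```text
t 9.53 yaw 54.8 p [0.5708 0.049  0.1791] f [ 1.27 -0.36 -6.2 ] m [-0.136 -0.292 -0.142] g 0.286
```

servo_tool(
  targets=[
    {"x":0,"y":0,"z":0,"rx":0,"ry":0,"rz":1},
    {"x":0,"y":0,"z":0,"rx":0,"ry":0,"rz":1},
  ],
)

```text
time_s: 9.78
tool_pos: [0.5708, 0.049, 0.1791]
tool_rot: [-0.0, 0.294, 0.956, -0.0]
ft_force: [0.3, -0.0, -7.0]
gripper_width: 0.283
```

```bash
python3 -c "
from h import *
q()"
```

```text
t 9.78 yaw 55.8 p [0.5708 0.049  0.1791] f [ 0.28 -0.04 -7.02] m [-0.14  -0.192 -0.207] g 0.283
```

servo_tool(
  targets=[
    {"x":0,"y":0,"z":0,"rx":0,"ry":0,"rz":-2},
    {"x":0,"y":0,"z":0,"rx":0,"ry":0,"rz":-4},
    {"x":0,"y":0,"z":0,"rx":0,"ry":0,"rz":-6},
    {"x":0,"y":0,"z":0,"rx":0,"ry":0,"rz":-6},
    {"x":0,"y":0,"z":0,"rx":0,"ry":0,"rz":-6},
    {"x":0,"y":0,"z":0.001,"rx":0,"ry":0,"rz":-6},
    {"x":0,"y":0,"z":0.002,"rx":0,"ry":0,"rz":-6},
    {"x":0,"y":0,"z":0.003,"rx":0,"ry":0,"rz":-6},
    {"x":0,"y":0,"z":0.003,"rx":0,"ry":0,"rz":-6},
  ],
)

```text
time_s: 10.9
tool_pos: [0.5709, 0.049, 0.1824]
tool_rot: [0.0, 0.344, 0.939, -0.0]
ft_force: [-0.3, -0.0, -5.7]
gripper_width: 0.28
```

```bash
python3 -c "
from h import *
q()"
```

```text
t 10.9 yaw 49.8 p [0.5709 0.049  0.1824] f [-0.26 -0.   -5.67] m [-0.145 -0.145 -0.03 ] g 0.28
```

servo_tool(
  targets=[
    {"x":0,"y":0,"z":0.001,"rx":0,"ry":0,"rz":0},
    {"x":0,"y":0,"z":0.002,"rx":0,"ry":0,"rz":0},
    {"x":0,"y":0,"z":0.002,"rx":0,"ry":0,"rz":0},
  ],
)

```text
time_s: 11.28
tool_pos: [0.5709, 0.049, 0.1843]
tool_rot: [0.0, 0.344, 0.939, -0.0]
ft_force: [-0.8, 0.5, -6.1]
gripper_width: 0.279
```

```bash
python3 -c "
from h import *
q()"
```

```text
t 11.28 yaw 49.79 p [0.5709 0.049  0.1843] f [-0.83  0.52 -6.1 ] m [-0.156 -0.121 -0.061] g 0.279
```

servo_tool(
  targets=[
    {"x":0,"y":0,"z":0.001,"rx":0,"ry":0,"rz":0},
    {"x":0,"y":0,"z":0.002,"rx":0,"ry":0,"rz":0},
    {"x":0,"y":0,"z":0.003,"rx":0,"ry":0,"rz":0},
  ],
)

```text
time_s: 11.65
tool_pos: [0.5709, 0.049, 0.1871]
tool_rot: [-0.0, 0.344, 0.939, -0.0]
ft_force: [0.0, -0.9, -7.9]
gripper_width: 0.281
```

servo_tool(
  targets=[
    {"x":0,"y":0,"z":0.002,"rx":0,"ry":0,"rz":0},
    {"x":0,"y":0,"z":0.004,"rx":0,"ry":0,"rz":0},
    {"x":0,"y":0,"z":0.006,"rx":0,"ry":0,"rz":0},
    {"x":0,"y":0,"z":0.008,"rx":0,"ry":0,"rz":0},
    {"x":0,"y":0,"z":0.01,"rx":0,"ry":0,"rz":0},
    {"x":0,"y":0,"z":0.012,"rx":0,"ry":0,"rz":0},
    {"x":0,"y":0,"z":0.014,"rx":0,"ry":0,"rz":0},
    {"x":0,"y":0,"z":0.016,"rx":0,"ry":0,"rz":0},
    {"x":0,"y":0,"z":0.018,"rx":0,"ry":0,"rz":0},
    {"x":0,"y":0,"z":0.02,"rx":0,"ry":0,"rz":0},
    {"x":0,"y":0,"z":0.022,"rx":0,"ry":0,"rz":0},
    {"x":0,"y":0,"z":0.024,"rx":0,"ry":0,"rz":0},
    {"x":0,"y":0,"z":0.026,"rx":0,"ry":0,"rz":0},
    {"x":0,"y":0,"z":0.026,"rx":0,"ry":0,"rz":0},
  ],
)

```text
time_s: 13.4
tool_pos: [0.5709, 0.049, 0.2134]
tool_rot: [0.0, 0.344, 0.939, -0.0]
ft_force: [-0.6, -1.2, -5.7]
gripper_width: 0.282
```

```bash
python3 -c "
from h import *
q()"
```

```text
t 13.4 yaw 49.79 p [0.5709 0.049  0.2134] f [-0.57 -1.17 -5.72] m [-0.203 -0.036 -0.039] g 0.282
```

servo_tool(
  targets=[
    {"x":0,"y":0,"z":0,"rx":0,"ry":0,"rz":-2},
    {"x":0,"y":0,"z":0,"rx":0,"ry":0,"rz":-4},
    {"x":0,"y":0,"z":0,"rx":0,"ry":0,"rz":-5},
    {"x":0,"y":0,"z":0,"rx":0,"ry":0,"rz":-6},
    {"x":0,"y":0,"z":0,"rx":0,"ry":0,"rz":-6},
  ],
)

```text
time_s: 14.02
tool_pos: [0.5709, 0.049, 0.2131]
tool_rot: [0.0, 0.393, 0.92, 0.0]
ft_force: [-0.4, -0.8, -6.8]
gripper_width: 0.283
```

```bash
python3 -c "
from h import *
q()"
```

```text
t 14.03 yaw 43.78 p [0.5709 0.049  0.2131] f [-0.43 -0.83 -6.75] m [-0.191 -0.177  0.007] g 0.283
```

servo_tool(
  targets=[
    {"x":0,"y":0,"z":0,"rx":0,"ry":0,"rz":-1},
    {"x":0,"y":0,"z":0,"rx":0,"ry":0,"rz":-1},
    {"x":0,"y":0,"z":0,"rx":0,"ry":0,"rz":-1},
  ],
)

```text
time_s: 14.4
tool_pos: [0.5709, 0.049, 0.2131]
tool_rot: [0.0, 0.4, 0.916, 0.0]
ft_force: [0.8, -1.0, -5.6]
gripper_width: 0.281
```

```bash
python3 -c "
from h import *
q()"
```

```text
t 14.4 yaw 42.79 p [0.5709 0.049  0.2131] f [ 0.82 -1.04 -5.58] m [-0.248 -0.129  0.099] g 0.281
```

servo_tool(
  targets=[
    {"x":0,"y":0,"z":0,"rx":0,"ry":0,"rz":-0.8},
    {"x":0,"y":0,"z":0.001,"rx":0,"ry":0,"rz":-0.8},
    {"x":0,"y":0,"z":0.001,"rx":0,"ry":0,"rz":-0.8},
  ],
)

```text
time_s: 14.78
tool_pos: [0.5709, 0.049, 0.2138]
tool_rot: [-0.0, 0.407, 0.914, -0.0]
ft_force: [0.3, -0.2, -8.7]
gripper_width: 0.282
```

```bash
python3 -c "
from h import *
q()"
```

```text
t 14.78 yaw 41.99 p [0.5709 0.049  0.2138] f [ 0.34 -0.18 -8.74] m [-0.272 -0.494  0.105] g 0.282
```

servo_tool(
  targets=[
    {"x":0,"y":0,"z":0.001,"rx":0,"ry":0,"rz":0},
    {"x":0,"y":0,"z":0.002,"rx":0,"ry":0,"rz":0},
    {"x":0,"y":0,"z":0.002,"rx":0,"ry":0,"rz":0},
  ],
)

```text
time_s: 15.15
tool_pos: [0.5708, 0.049, 0.2161]
tool_rot: [-0.0, 0.407, 0.914, -0.0]
ft_force: [1.4, -1.4, -9.7]
gripper_width: 0.28
```

```bash
python3 -c "
from h import *
q()"
```

```text
t 15.15 yaw 41.99 p [0.5708 0.049  0.2161] f [ 1.42 -1.37 -9.71] m [-0.236 -0.446  0.088] g 0.28
```

servo_tool(
  targets=[
    {"x":0,"y":0,"z":0.001,"rx":0,"ry":0,"rz":-0.5},
    {"x":0,"y":0,"z":0.002,"rx":0,"ry":0,"rz":-0.5},
    {"x":0,"y":0,"z":0.002,"rx":0,"ry":0,"rz":-0.5},
  ],
)

```text
time_s: 15.52
tool_pos: [0.5708, 0.049, 0.2182]
tool_rot: [-0.0, 0.411, 0.912, -0.0]
ft_force: [0.8, -1.3, -10.4]
gripper_width: 0.28
```

```bash
python3 -c "
from h import *
q()"
```

```text
t 15.53 yaw 41.49 p [0.5708 0.049  0.2182] f [  0.79  -1.29 -10.42] m [-0.239 -0.438  0.13 ] g 0.28
```

servo_tool(
  targets=[
    {"x":0,"y":0,"z":0.001,"rx":0,"ry":0,"rz":0},
    {"x":0,"y":0,"z":0.002,"rx":0,"ry":0,"rz":0},
    {"x":0,"y":0,"z":0.002,"rx":0,"ry":0,"rz":0},
  ],
)

```text
time_s: 15.9
tool_pos: [0.5708, 0.049, 0.2203]
tool_rot: [-0.0, 0.411, 0.912, -0.0]
ft_force: [0.4, -0.8, -8.4]
gripper_width: 0.283
```

```bash
python3 -c "
from h import *
q()"
```

```text
t 15.9 yaw 41.49 p [0.5708 0.049  0.2203] f [ 0.39 -0.79 -8.42] m [-0.224 -0.371  0.113] g 0.283
```

Slide 42.6 mm, still on the wall.

servo_tool(
  targets=[
    {"x":0,"y":0,"z":0.001,"rx":0,"ry":0,"rz":-0.3},
    {"x":0,"y":0,"z":0.002,"rx":0,"ry":0,"rz":-0.3},
    {"x":0,"y":0,"z":0.002,"rx":0,"ry":0,"rz":-0.3},
  ],
)

```text
time_s: 16.27
tool_pos: [0.5709, 0.049, 0.2222]
tool_rot: [-0.0, 0.413, 0.911, -0.0]
ft_force: [0.9, -1.6, -9.1]
gripper_width: 0.284
```

```bash
python3 -c "
from h import *
q()"
```

```text
t 16.27 yaw 41.19 p [0.5709 0.049  0.2222] f [ 0.94 -1.56 -9.07] m [-0.33  -0.342  0.117] g 0.284
```

servo_tool(
  targets=[
    {"x":0,"y":0,"z":0.001,"rx":0,"ry":0,"rz":0},
    {"x":0,"y":0,"z":0.002,"rx":0,"ry":0,"rz":0},
    {"x":0,"y":0,"z":0.002,"rx":0,"ry":0,"rz":0},
  ],
)

```text
time_s: 16.65
tool_pos: [0.5709, 0.049, 0.2243]
tool_rot: [0.0, 0.413, 0.911, -0.0]
ft_force: [1.4, -1.7, -10.2]
gripper_width: 0.277
```

```bash
python3 -c "
from h import *
q()"
```

```text
t 16.65 yaw 41.19 p [0.5709 0.049  0.2243] f [  1.43  -1.72 -10.19] m [-0.323 -0.361  0.11 ] g 0.277
```

servo_tool(
  targets=[
    {"x":0,"y":0,"z":0.001,"rx":0,"ry":0,"rz":-0.3},
    {"x":0,"y":0,"z":0.002,"rx":0,"ry":0,"rz":-0.3},
    {"x":0,"y":0,"z":0.002,"rx":0,"ry":0,"rz":-0.3},
  ],
)

```text
time_s: 17.02
tool_pos: [0.5709, 0.049, 0.2262]
tool_rot: [0.0, 0.416, 0.91, -0.0]
ft_force: [-0.3, -1.6, -8.6]
gripper_width: 0.284
```

```bash
python3 -c "
from h import *
q()"
```

```text
t 17.02 yaw 40.89 p [0.5709 0.049  0.2262] f [-0.25 -1.59 -8.64] m [-0.298 -0.392  0.131] g 0.284
```

servo_tool(
  targets=[
    {"x":0,"y":0,"z":0.001,"rx":0,"ry":0,"rz":0},
    {"x":0,"y":0,"z":0.002,"rx":0,"ry":0,"rz":0},
    {"x":0,"y":0,"z":0.002,"rx":0,"ry":0,"rz":0},
  ],
)

```text
time_s: 17.4
tool_pos: [0.5709, 0.049, 0.2282]
tool_rot: [-0.0, 0.416, 0.91, -0.0]
ft_force: [0.4, -2.2, -10.4]
gripper_width: 0.279
```

```bash
python3 -c "
from h import *
q()"
```

```text
t 17.4 yaw 40.89 p [0.5709 0.049  0.2282] f [  0.38  -2.23 -10.39] m [-0.357 -0.339  0.178] g 0.279
```

Slide 50.5 mm, still on the wall.

servo_tool(
  targets=[
    {"x":0,"y":0,"z":0.001,"rx":0,"ry":0,"rz":0},
    {"x":0,"y":0,"z":0.002,"rx":0,"ry":0,"rz":0},
    {"x":0,"y":0,"z":0.002,"rx":0,"ry":0,"rz":0},
  ],
)

```text
time_s: 17.77
tool_pos: [0.5709, 0.049, 0.2304]
tool_rot: [0.0, 0.416, 0.91, -0.0]
ft_force: [0.5, -2.4, -9.0]
gripper_width: 0.28
```

```bash
python3 -c "
from h import *
q()"
```

```text
t 17.77 yaw 40.89 p [0.5709 0.049  0.2304] f [ 0.52 -2.4  -9.05] m [-0.389 -0.24   0.142] g 0.28
```

servo_tool(
  targets=[
    {"x":0,"y":0,"z":0.001,"rx":0,"ry":0,"rz":0},
    {"x":0,"y":0,"z":0.002,"rx":0,"ry":0,"rz":0},
    {"x":0,"y":0,"z":0.002,"rx":0,"ry":0,"rz":0},
  ],
)

```text
time_s: 18.15
tool_pos: [0.5709, 0.049, 0.2324]
tool_rot: [0.0, 0.416, 0.91, 0.0]
ft_force: [-0.1, -2.0, -8.0]
gripper_width: 0.281
```

```bash
python3 -c "
from h import *
q()"
```

```text
t 18.15 yaw 40.89 p [0.5709 0.049  0.2324] f [-0.12 -2.05 -8.03] m [-0.341 -0.125  0.134] g 0.281
```

servo_tool(
  targets=[
    {"x":0,"y":0,"z":0.001,"rx":0,"ry":0,"rz":0},
    {"x":0,"y":0,"z":0.002,"rx":0,"ry":0,"rz":0},
    {"x":0,"y":0,"z":0.002,"rx":0,"ry":0,"rz":0},
  ],
)

```text
time_s: 18.52
tool_pos: [0.571, 0.0491, 0.2347]
tool_rot: [0.0, 0.416, 0.91, 0.0]
ft_force: [-0.7, -0.4, -6.1]
gripper_width: 0.282
```

```bash
python3 -c "
from h import *
q()"
```

```text
t 18.52 yaw 40.89 p [0.571  0.0491 0.2347] f [-0.67 -0.44 -6.07] m [-0.324  0.151  0.01 ] g 0.282
```

servo_tool(
  targets=[
    {"x":0,"y":0,"z":0.001,"rx":0,"ry":0,"rz":0},
    {"x":0,"y":0,"z":0.002,"rx":0,"ry":0,"rz":0},
    {"x":0,"y":0,"z":0.002,"rx":0,"ry":0,"rz":0},
  ],
)

```text
time_s: 18.9
tool_pos: [0.571, 0.049, 0.2363]
tool_rot: [0.0, 0.416, 0.91, 0.0]
ft_force: [-0.8, -0.6, -6.3]
gripper_width: 0.284
```

```bash
python3 -c "
from h import *
q()"
```

```text
t 18.9 yaw 40.89 p [0.571  0.049  0.2363] f [-0.82 -0.6  -6.29] m [-0.264 -0.009  0.062] g 0.284
```

servo_tool(
  targets=[
    {"x":0,"y":0,"z":-0.001,"rx":0,"ry":0,"rz":0},
    {"x":0,"y":0,"z":-0.001,"rx":0,"ry":0,"rz":-1},
    {"x":0,"y":0,"z":-0.001,"rx":0,"ry":0,"rz":-2},
    {"x":0,"y":0,"z":-0.001,"rx":0,"ry":0,"rz":-2},
  ],
)

```text
time_s: 19.4
tool_pos: [0.5709, 0.049, 0.2351]
tool_rot: [0.0, 0.432, 0.902, 0.0]
ft_force: [1.1, -0.8, -6.5]
gripper_width: 0.28
```

```bash
python3 -c "
from h import *
q()"
```

```text
t 19.4 yaw 38.87 p [0.5709 0.049  0.2351] f [ 1.09 -0.79 -6.51] m [-0.194 -0.121  0.01 ] g 0.28
```

servo_tool(
  targets=[
    {"x":0,"y":0,"z":0,"rx":0,"ry":0,"rz":-1.5},
    {"x":0,"y":0,"z":0,"rx":0,"ry":0,"rz":-3},
    {"x":0,"y":0,"z":0,"rx":0,"ry":0,"rz":-3},
  ],
)

```text
time_s: 19.77
tool_pos: [0.5709, 0.049, 0.2351]
tool_rot: [0.0, 0.455, 0.89, 0.0]
ft_force: [-0.1, -0.4, -6.6]
gripper_width: 0.285
```

```bash
python3 -c "
from h import *
q()"
```

```text
t 19.77 yaw 35.87 p [0.5709 0.049  0.2351] f [-0.1  -0.41 -6.65] m [-0.194 -0.25  -0.034] g 0.285
```

servo_tool(
  targets=[
    {"x":0,"y":0,"z":0,"rx":0,"ry":0,"rz":-2},
    {"x":0,"y":0,"z":0,"rx":0,"ry":0,"rz":-4},
    {"x":0,"y":0,"z":0,"rx":0,"ry":0,"rz":-7},
    {"x":0,"y":0,"z":0,"rx":0,"ry":0,"rz":-10},
    {"x":0,"y":0,"z":0,"rx":0,"ry":0,"rz":-13},
    {"x":0,"y":0,"z":0,"rx":0,"ry":0,"rz":-16},
    {"x":0,"y":0,"z":0,"rx":0,"ry":0,"rz":-19},
    {"x":0,"y":0,"z":0,"rx":0,"ry":0,"rz":-22},
    {"x":0,"y":0,"z":0,"rx":0,"ry":0,"rz":-25},
    {"x":0,"y":0,"z":0,"rx":0,"ry":0,"rz":-25},
  ],
)

```text
time_s: 21.02
tool_pos: [0.571, 0.0491, 0.2351]
tool_rot: [0.0, 0.637, 0.771, 0.0]
ft_force: [1.1, -0.1, -7.7]
gripper_width: 0.278
```

```bash
python3 -c "
from h import *
q()"
```

```text
t 21.02 yaw 10.87 p [0.571  0.0491 0.2351] f [ 1.1  -0.08 -7.72] m [-0.016 -0.313 -0.069] g 0.278
```

Free. Approach the closed end gently.

servo_tool(
  targets=[
    {"x":0,"y":0,"z":0,"rx":0,"ry":0,"rz":-2},
    {"x":0,"y":0,"z":0,"rx":0,"ry":0,"rz":-4},
    {"x":0,"y":0,"z":0,"rx":0,"ry":0,"rz":-6},
    {"x":0,"y":0,"z":0,"rx":0,"ry":0,"rz":-8},
    {"x":0,"y":0,"z":0,"rx":0,"ry":0,"rz":-8},
  ],
)

```text
time_s: 21.65
tool_pos: [0.571, 0.049, 0.2352]
tool_rot: [0.0, 0.689, 0.725, 0.0]
ft_force: [2.3, 0.2, -7.1]
gripper_width: 0.281
```

```bash
python3 -c "
from h import *
q()"
```

```text
t 21.65 yaw 2.86 p [0.571  0.049  0.2352] f [ 2.34  0.24 -7.05] m [-0.035 -0.534  0.044] g 0.281
```

servo_tool(
  targets=[
    {"x":0,"y":0,"z":0,"rx":0,"ry":0,"rz":-1},
    {"x":0,"y":0,"z":0,"rx":0,"ry":0,"rz":-2},
    {"x":0,"y":0,"z":0,"rx":0,"ry":0,"rz":-2},
  ],
)

```text
time_s: 22.02
tool_pos: [0.571, 0.049, 0.2352]
tool_rot: [0.0, 0.702, 0.712, 0.0]
ft_force: [1.7, 0.9, -6.8]
gripper_width: 0.279
```

```bash
python3 -c "
from h import *
q()"
```

```text
t 22.02 yaw 0.88 p [0.571  0.049  0.2352] f [ 1.69  0.92 -6.78] m [ 0.019 -0.64  -0.047] g 0.279
```

servo_tool(
  targets=[
    {"x":0,"y":0,"z":0,"rx":0,"ry":0,"rz":-1},
    {"x":0,"y":0,"z":0,"rx":0,"ry":0,"rz":-2},
    {"x":0,"y":0,"z":0,"rx":0,"ry":0,"rz":-3},
    {"x":0,"y":0,"z":0,"rx":0,"ry":0,"rz":-3},
  ],
)

```text
time_s: 22.52
tool_pos: [0.571, 0.049, 0.2352]
tool_rot: [0.0, 0.72, 0.694, 0.0]
ft_force: [1.8, 1.1, -6.9]
gripper_width: 0.281
```

```bash
python3 -c "
from h import *
q()"
```

```text
t 22.52 yaw -2.13 p [0.571  0.049  0.2352] f [ 1.83  1.09 -6.91] m [ 0.014 -0.739 -0.059] g 0.281
```

servo_tool(
  targets=[
    {"x":0,"y":0,"z":0,"rx":0,"ry":0,"rz":-1},
    {"x":0,"y":0,"z":0,"rx":0,"ry":0,"rz":-2},
    {"x":0,"y":0,"z":0,"rx":0,"ry":0,"rz":-2},
  ],
)

```text
time_s: 22.9
tool_pos: [0.571, 0.049, 0.2352]
tool_rot: [0.0, 0.732, 0.681, 0.0]
ft_force: [2.9, -0.6, -7.1]
gripper_width: 0.281
```

```bash
python3 -c "
from h import *
q()"
```

```text
t 22.9 yaw -4.12 p [0.571  0.049  0.2352] f [ 2.86 -0.58 -7.11] m [-0.012 -0.857 -0.031] g 0.281
```

servo_tool(
  targets=[
    {"x":0,"y":0,"z":0,"rx":0,"ry":0,"rz":-1},
    {"x":0,"y":0,"z":0,"rx":0,"ry":0,"rz":-2},
    {"x":0,"y":0,"z":0,"rx":0,"ry":0,"rz":-2},
  ],
)

```text
time_s: 23.28
tool_pos: [0.5709, 0.0489, 0.2352]
tool_rot: [0.0, 0.744, 0.668, -0.0]
ft_force: [3.2, -0.9, -6.2]
gripper_width: 0.284
```

```bash
python3 -c "
from h import *
q()"
```

```text
t 23.27 yaw -6.12 p [0.5709 0.0489 0.2352] f [ 3.16 -0.88 -6.19] m [-0.047 -0.878  0.238] g 0.284
```

servo_tool(
  targets=[
    {"x":0,"y":0,"z":0,"rx":0,"ry":0,"rz":1},
    {"x":0,"y":0,"z":-0.001,"rx":0,"ry":0,"rz":1},
    {"x":0,"y":0,"z":-0.001,"rx":0,"ry":0,"rz":1},
  ],
)

```text
time_s: 23.65
tool_pos: [0.571, 0.049, 0.2344]
tool_rot: [0.0, 0.738, 0.675, 0.0]
ft_force: [1.5, -0.6, -3.7]
gripper_width: 0.277
```

```bash
python3 -c "
from h import *
q()"
```

```text
t 23.65 yaw -5.11 p [0.571  0.049  0.2344] f [ 1.52 -0.58 -3.75] m [-0.084 -0.725  0.086] g 0.277
```

Floor is taking weight. Lower a bit more, then release gently.

servo_tool(
  targets=[
    {"x":0,"y":0,"z":-0.0005,"rx":0,"ry":0,"rz":0},
    {"x":0,"y":0,"z":-0.0005,"rx":0,"ry":0,"rz":0},
    {"x":0,"y":0,"z":-0.0005,"rx":0,"ry":0,"rz":0},
  ],
)

```text
time_s: 24.02
tool_pos: [0.571, 0.049, 0.2337]
tool_rot: [0.0, 0.738, 0.675, 0.0]
ft_force: [2.9, -0.3, -3.4]
gripper_width: 0.28
```

```bash
python3 -c "
from h import *
q()"
```

```text
t 24.02 yaw -5.11 p [0.571  0.049  0.2337] f [ 2.93 -0.31 -3.45] m [-0.057 -0.748  0.154] g 0.28
```

servo_tool(
  targets=[
    {"x":0,"y":0,"z":-0.0005,"rx":0,"ry":0,"rz":0},
    {"x":0,"y":0,"z":-0.0005,"rx":0,"ry":0,"rz":0},
    {"x":0,"y":0,"z":-0.0005,"rx":0,"ry":0,"rz":0},
  ],
  grip_force=5,
)

```text
time_s: 24.4
tool_pos: [0.5708, 0.049, 0.233]
tool_rot: [-0.0, 0.738, 0.675, -0.0]
ft_force: [1.8, -0.2, -3.6]
gripper_width: 0.282
```

servo_tool(
  targets=[
    {"x":0,"y":0,"z":0,"rx":0,"ry":0,"rz":0},
    {"x":0,"y":0,"z":0,"rx":0,"ry":0,"rz":0},
    {"x":0,"y":0,"z":0,"rx":0,"ry":0,"rz":0},
    {"x":0,"y":0,"z":0,"rx":0,"ry":0,"rz":0},
  ],
  gripper=80,
)

```text
time_s: 24.9
tool_pos: [0.5708, 0.049, 0.2333]
tool_rot: [-0.0, 0.738, 0.675, -0.0]
ft_force: [-0.1, 0.0, -0.6]
gripper_width: 0.678
```

servo_tool(
  targets=[
    {"x":0,"y":0,"z":0.02,"rx":0,"ry":0,"rz":0},
    {"x":0,"y":0,"z":0.05,"rx":0,"ry":0,"rz":0},
    {"x":0,"y":0,"z":0.08,"rx":0,"ry":0,"rz":0},
    {"x":-0.03,"y":0,"z":0.11,"rx":0,"ry":0,"rz":0},
    {"x":-0.07,"y":-0.04,"z":0.12,"rx":0,"ry":0,"rz":0},
    {"x":-0.1,"y":-0.08,"z":0.12,"rx":0,"ry":0,"rz":0},
    {"x":-0.12,"y":-0.13,"z":0.12,"rx":0,"ry":0,"rz":0},
    {"x":-0.12,"y":-0.13,"z":0.12,"rx":0,"ry":0,"rz":0},
  ],
)

```text
time_s: 25.9
tool_pos: [0.4499, -0.0834, 0.3533]
tool_rot: [0.0, 0.74, 0.673, -0.0]
ft_force: [0.2, 0.6, -0.5]
gripper_width: 0.686
```

```bash
python3 - <<'E'
from h import *
q()
f=env.grab_frame('side'); g=env.grab_frame('top'); 
a=f['color'][150:320,210:370]; b=g['color'][140:310,230:390]
cv2.imwrite('pics/e.png',np.hstack([cv2.resize(x,(400,425),interpolation=2) for x in(a,b)])[...,::-1])
for k in (f,g):
    for o in env.outline_of(k,'prop_head')[:1]: print(o['box'])
E
```

```text
t 25.9 yaw -5.41 p [ 0.4499 -0.0834  0.3533] f [ 0.2   0.62 -0.45] m [-0.051 -0.11  -0.033] g 0.686
[265.7, 166.6, 295.8, 228.6]
[288.6, 207.4, 341.2, 245.9]
```

View pics/e.png

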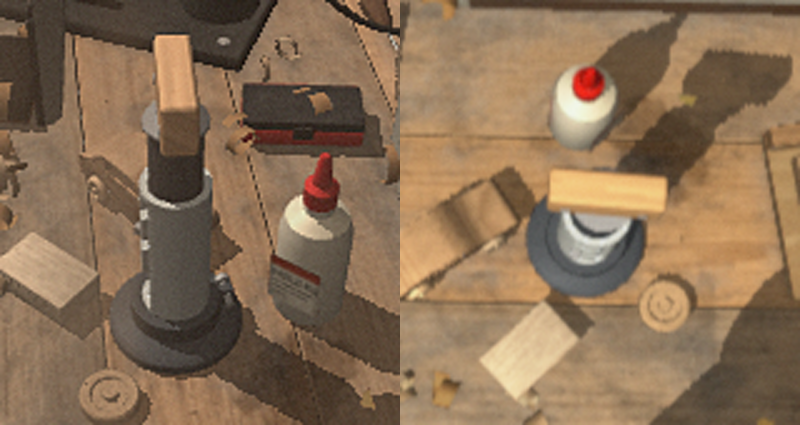

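The head stands at about (608,190) in the right half of the picture, raised and turned to about −4°. The post shows above the sleeve, the gripper is clear, and the bystanders haven't moved.

```bash
python3 -c "
from h import *
print(env.job_done())"
```

```text
the job is handed in; nothing more can be done
None
```

The prop is standing in its middle notch by itself. I handed the job in after about 26 s of the 67 s allowed; no verdict was reported.

- **Freeing the key:** I twisted the head anticlockwise until the key met the far slot wall at about 54° tool yaw. I then backed off to mid-slot and raised the post.
- **Finding the notch:** With a light clockwise preload against the near wall, I raised the post until the torque dropped, at about 56 mm of slide. That is inside the 40–60 mm given for the middle notch.
- **Going home:** The head turned clockwise freely to its stop at about −6°, at 0.24 N m against the 0.7 N m limit. I backed off 1° and lowered about 2 mm until the notch floor took roughly half the weight. Then I let go and moved clear.

**Last checks:** After release the wrist force was near zero, and the pictures show the head still raised and turned home. The bystanders look unmoved, though I judged that only by eye. The highest torque I read was about 0.24 N m. The lift force peaked at about 10 N, including the weight.

**Disagreement:** The near wall and the home stop came about 1.5 to 3° later than the far-wall contact predicted. I think this was slight slip or play in the grip; it is well inside the 0.2 rad tolerance.

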